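Complete the sample row and hold the spring clamp open over the new card

TASK

Stand the green sample card upright on the vacant place of the low plywood board, in line with the blue and yellow cards and facing the same way as they do, and let go of it. Then squeeze the red spring clamp open, lift it off its parking post and finish while holding it squeezed wide open astride the green card's top edge from above, one jaw on each side, ready to bite but not touching the card. Do not let the clamp bite or push the card, and leave the other cards and the amber screwdriver alone.

Things in the scene. Friction and masses are not known exactly. Their poses are not given: they have to be found in the camera images.
- row_board: Low plywood board, fixed, 100 x 290 mm, top 30 mm above its underside; a 6 mm wide aluminium lip along its rear (+x) edge rises 8 mm above that top. Origin: centre of the underside; y runs along the row, x towards the rear lip. Three places, 90 mm apart along y (-90, 0, +90 mm); two are taken by the blue and yellow cards.
- vacant: Flat dark patch 48 x 74 mm with a white border, on the board's top, marking the vacant place (any of the three). Origin: its centre, level with the board's top (30 mm above the table). x is across the row (along the normal of the other cards), y along the row.
- card_green: Loose sample card, green face front and back, 200 g (may vary by a quarter): wooden foot 44 (x) x 70 (y) x 14 mm with a stiff upright white panel 8 mm thick (x), 70 mm wide (y), whose top edge is 104 mm above the underside; the two sides are alike. Origin: centre of the underside; z up; x is the panel's normal. Starts standing on the table to the right of the board.
- green_edge (a point): Middle of the green card's top edge, 104 mm above its underside.
- card_blue: Same card in blue, loose, standing in the row; leave alone.
- card_yellow: Same card in yellow, loose, standing in the row; leave alone.
- park: Parking post, fixed: steel foot 80 x 80 x 10 mm with an upright aluminium fin 6 mm thick (x), 50 mm wide (y), top 75 mm above the table. Origin: centre of the underside.
- clamp: Red spring clamp, loose, about 85 g, 28 mm wide along its pivot (y); starts upright astride the parking fin, held by its bite alone, jaws down, handles up. Origin: on the pivot (8 mm radius barrel), at the start 110 mm above the table, 35 mm over the fin's top; z up, x across the fin towards the moving half. Frame of the fixed half (-x), which leans by half the opening when both are squeezed.
- clamp_arm (a joint): Opening angle of the clamp (rad): 0 when biting the 6 mm fin (inner jaw faces parallel and 6 mm apart), 0.5 at the stop (jaw tips about 31 mm apart). The spring shuts it.
- jaw_a (a point): Inner lower corner of the fixed half's rubber jaw, 52 mm below the pivot and 3 mm to the -x side at opening 0; the jaw pads are 13 mm high and 24 mm wide.
- jaw_b (a point): The same point of the moving half's jaw, on the +x side.
- screwdriver_amber: Screwdriver with an amber handle, 29 x 188 x 29 mm, loose, lying on the table near the work; leave alone. Origin: centre of the underside.
- grip_a (a point): Centre of the round black rubber grip (12 mm diameter, 26 mm long along y) atop the fixed half's handle: 55 mm above the pivot, 28 mm to -x at opening 0, so 68 mm over both grips. Squeezing them together along x opens the jaws: 5 N at first, 10 N fully open, where a stop leaves 39 mm over the grips (54 mm at opening 0.24), by then 60 mm above the pivot.
- grip_b (a point): The same point of the moving half, on the +x side.

How it is judged:
On the way, in this order (a step that is already met when the one before it is completed fails the run):
1. the green card stands on the vacant place, let go, the clamp still on its post (distance between card_green and vacant below 0.013 m and angle between the x axis of card_green and the x axis of vacant, either way round below 0.15 rad and angle between card_green's own z axis and vertical below 0.05 rad and linear speed of card_green below 0.02 m/s and contact force between the fingers and card_green below 0.1 N and horizontal distance between clamp and park below 0.03 m), for 0.2 s.
2. the clamp is held squeezed open, off its post (value of joint clamp_arm above 0.25 rad and contact force between the fingers and clamp above 2 N and contact force between clamp and park below 0.1 N and height (world z) of clamp above 0.14 m), for 0.1 s.
At the end, for the whole second after the job is handed in: Green card upright on the vacant place (13 mm, 0.15 rad), let go. Clamp held still in the fingers, open more than 0.3 rad, not touching the card, jaw tips on opposite sides of its panel, at least 8 mm below the top edge and within 30 mm of its middle (distance between card_green and vacant below 0.013 m and angle between the x axis of card_green and the x axis of vacant, either way round below 0.15 rad and angle between card_green's own z axis and vertical below 0.05 rad and contact force between the fingers and card_green below 0.1 N and contact force between clamp and card_green below 0.3 N and contact force between the fingers and clamp above 2 N and value of joint clamp_arm above 0.3 rad and linear speed of clamp below 0.02 m/s and z of each of jaw_a, jaw_b in the frame of green_edge below -0.008 m and y of jaw_a in the frame of green_edge between -0.03 and 0.03 m and y of jaw_b in the frame of green_edge between -0.03 and 0.03 m and ((x of jaw_a in the frame of green_edge below -0.004 m and x of jaw_b in the frame of green_edge above 0.004 m) or (x of jaw_b in the frame of green_edge below -0.004 m and x of jaw_a in the frame of green_edge above 0.004 m))); the arm keeps its last pose, push and grip.
It fails at once if the clamp bites or pushes the green card (contact force between clamp and card_green above 8 N).
It fails at once if another card is moved (distance of any of card_blue, card_yellow from where it was at the start of the episode above 0.015 m or angle between any of card_blue, card_yellow's own z axis and vertical above 0.3 rad).
It fails at once if the amber screwdriver is moved (distance of screwdriver_amber from where it was at the start of the episode above 0.02 m).
It also fails if it takes over 58 s, if anything falls off the work surface, if the arm or the gripper's body presses on something with over 40 N, if the wrist force passes 120 N, or if a joint passes its speed limit or range.

ROBOT

A 6-joint arm with a two-finger parallel gripper is mounted at the origin on a cart in front of the work surface, level with it; the furniture and walls round the work are solid. World frame = base frame: x ahead of the robot, y to its left, z up, the work surface at z = 0. Lengths are in m, angles in rad, forces in N, time in s.
With the tool pointing down it reaches from about 0.325 to 0.9 m from the base axis. Payload 6.1 kg.
Tool frame: the origin (TCP) lies on the centre line of the jaws, within the pads' length; the fingertips stand 25 mm ahead of it and the grasp point (between the pads) lies 6 mm ahead of it (manip.tcp_to_tips is the distance from the TCP to the fingertips, in m); z points along the fingers, y is the line along which they close (so a half turn about z gives the same grasp; the last joint's range is limited). The gripper opens to 85 mm and grips with 20 to 120 N. Pads are 22 mm wide; open, the fingers measure 114 mm over their backs; the gripper's body (76 mm by 85 mm) begins 54 mm behind the grasp point. The pads swing forward as they close: fully open they stand 13 mm farther back than shut.
Start: joints at [-1.462, 0.22, 1.526, -0, 1.395, -0.126], TCP at [0.145, -0.608, 0.256] pointing down, gripper open.
Joint ranges: [-2.98, 2.98], [-0.91, 2.08], [0.09, 2.57], [-1.24, 4.39], [0.2, 2.65], [-2.68, 2.68]. Speed limits (rad/s): [2.57, 2.57, 3.01, 3.14, 3.14, 3.14].

INTERFACE

Orientations are given as a unit quaternion [x, y, z, w].
In Python, from plant import manip gives the robot as it stands.
- The arm moves only by the tool play_rows, never from a script. Its argument "targets" is a list that holds one entry, the list of rows, each a list of 5 numbers: the shift along the tool's x, y, z in units of 30 mm (1.0 is 30 mm), then the turn about the tool's z in rad, then the opening, from -1 (shut) to 1 (fully open). A call has 1 to 5 rows; each row is the pose to reach, as a shift and turn from the pose commanded when the call began, along the tool's axes at that moment; what a row does not reach only later rows make up. A row lasts 1/12 s, in which the tool goes at most 41.7 mm and 7.16 degrees, less where a joint would pass 70% of its speed; a pose out of reach is approached as far as the arm can. A call with a gripper value outside its range is refused whole. The fingers move at their own pace and stop on an object; "squeeze" is the grip in N (left out, the last holds). Time passes only in rows, so rows that repeat a pose let the fingers close. It gives the time, the measured TCP pose, the force, the opening and the grip force at its end, in the units of the state.
- manip.get_state(): the state, without advancing time (a new reading comes with each control period).
- manip.snapshot(name): name is "scene" or "top" or "wrist"; returns the picture (384x512x3 uint8, blue, green, red); there is no depth.
- manip.get_calibration(name): a dict with "fx", "fy", "cx", "cy" (pixels), "R" (3x3) and "t" (3): a world point X has camera coordinates R X + t. Camera axes: x right, y down, z forward; pixel columns grow to the right and rows downward; lengths in m; the calibration is good to about 2 mm. The wrist camera is an equidistant fisheye: a pixel r from the principal point sees the ray r / f radians off the axis. A picture is of the moment at which its call begins: read the wrist's pose just before it. get_calibration takes no time and is no camera call; for the wrist camera it gives the pose at the moment of the call.
- manip.close_job(): hands the job in; it is judged then, once.
The state is a dict: "t": time; "qpos": joint angles; "dq": joint speeds; "effort": joint torques, N m; "ee_pos": TCP position; "eef_rot": TCP orientation; "wrist_force": force on the tool from outside, world axes, zero at the start; "moment": the same for the moment, N m; "gripper_width": opening from 0.0 (shut) to 1.0 (fully open); "grasp_force": force on a finger pad.
Only numpy, scipy, OpenCV 4.12 (cv2) and the standard library are available. Lean on these libraries where they do the work, as an engineer would, in place of code of your own. Each camera call takes 0.05 s, during which the arm holds its last target. There are 200 camera calls.

## Working session

There is one attempt and no reset: what is moved stays moved. The work goes in short steps, Python scripts to look and compute and a tool call to move; the robot and the scene stay as the last step left them, time stands still between calls to the robot, and variables do not carry over. Pictures are saved under pics/ and viewed, at most 10 in all, crops included, and the job is handed in when it is done.

Besides the shell and the picture viewer there is one more tool, called after "Call:" as name(argument=value, ...), one argument or row to a line, values as JSON. play_rows: Moves the arm, as the interface text tells. Its arguments: {"type":"object","properties":{"targets":{"type":"array","items":{"type":"array","items":{"type":"array","items":{"type":"number"}}}},"squeeze":{"type":"number"}},"required":["targets"]}

```bash
mkdir -p pics; ls; python3 - <<'E'
from plant import manip
import cv2,numpy as np
for n in("scene","top"):
    im=manip.snapshot(n); cv2.imwrite(f"pics/{n}0.png",cv2.resize(im,(800,600),interpolation=cv2.INTER_CUBIC))
    cv2.imwrite(f"{n}0_raw.png",im)
    c=manip.get_calibration(n);print(n,{k:np.round(v,4).tolist() for k,v in c.items()})
print(manip.get_state(),manip.tcp_to_tips)
E
```

```text
pics
scene {'fx': 411.5779, 'fy': 411.5779, 'cx': 251.8272, 'cy': 187.601, 'R': [[-0.8713, -0.4908, 0.0038], [-0.3615, 0.6366, -0.6812], [0.3319, -0.5949, -0.7321]], 't': [0.4867, 0.2669, 0.9992]}
top {'fx': 473.5968, 'fy': 473.5968, 'cx': 264.1119, 'cy': 185.6251, 'R': [[-0.0287, -0.9996, -0.0052], [-0.9863, 0.0291, -0.1621], [0.1622, 0.0005, -0.9868]], 't': [-0.0013, 0.5398, 1.3161]}
{'t': 0.1, 'qpos': array([-1.46211091e+00,  2.21129465e-01,  1.52749727e+00,  1.62560065e-05,
        1.39467308e+00, -1.26082097e-01]), 'dq': array([-0.000746  , -0.00235795, -0.00397748, -0.0017634 , -0.00056193,
       -0.00109415]), 'effort': array([ 1.01512433e-03, -4.98244143e+01, -3.90547156e+01, -1.41004034e-04,
        5.65882452e-03,  6.25866377e-06]), 'ee_pos': array([ 0.14534394, -0.607361  ,  0.25531931]), 'eef_rot': array([ 9.93118240e-01,  1.17112909e-01,  1.54253571e-05, -8.53475516e-04]), 'wrist_force': array([ 0.45041455, -0.40414577, -0.35909107]), 'moment': array([ 0.04564601, -0.01035051, -0.05543252]), 'grasp_force': 0.0, 'gripper_width': 0.999023415320961} 0.025
```

View pics/top0.png

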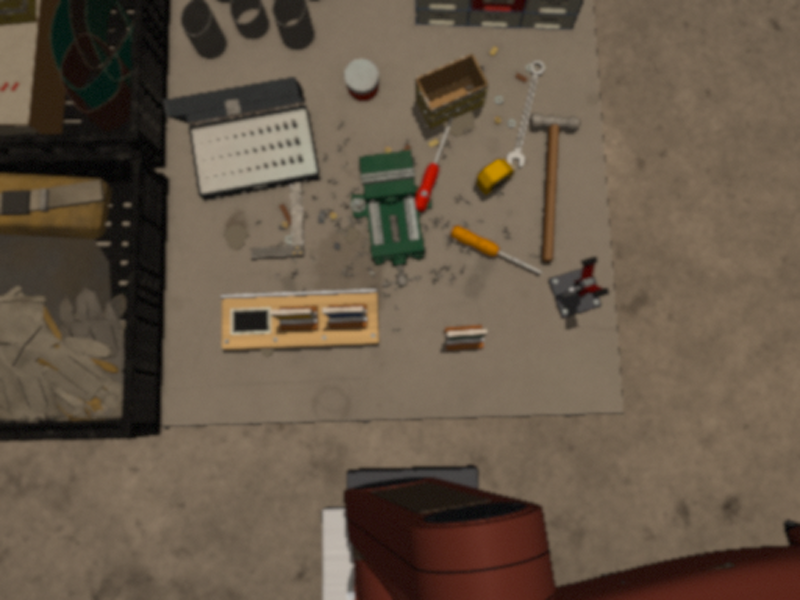

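View pics/scene0.png

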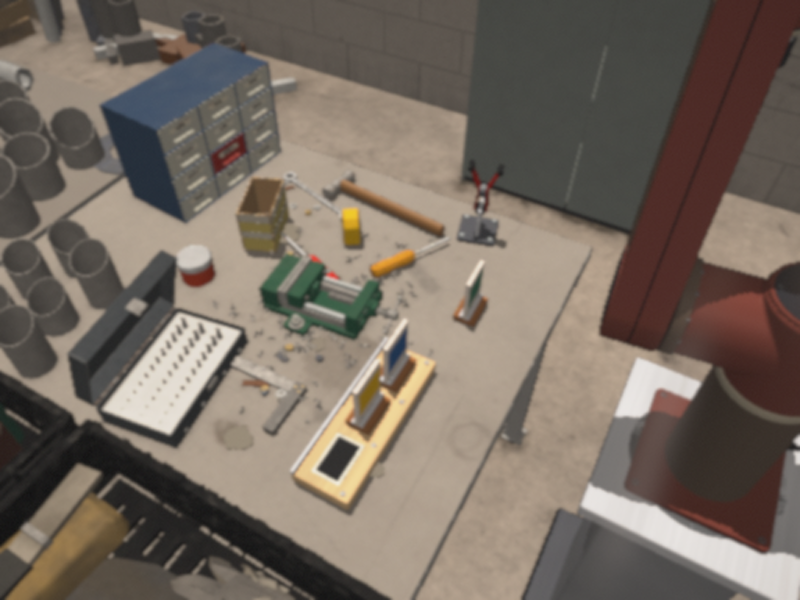

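The top view shows the vacant patch at (251,321), the yellow and blue cards at (297,318) and (346,315), the green card at (466,338), the clamp on its post at (580,285) and the screwdriver at (475,240). All are in the 800x600 view. I'll enlarge these next.

```bash
cat > h.py <<'E'
import numpy as np,cv2
from scipy.spatial.transform import Rotation as Ro
def ray(c,u,v,fish=False):
    R=np.array(c["R"]);t=np.array(c["t"]);d=np.array([(u-c["cx"])/c["fx"],(v-c["cy"])/c["fy"],1.])
    if fish:
        r=np.hypot(d[0],d[1]);d=np.array([*(d[:2]/r*np.sin(r)),np.cos(r)])
    return -R.T@t,R.T@d
def at(c,u,v,z,fish=False):
    o,d=ray(c,u,v,fish);return o+d*(z-o[2])/d[2]
def proj(c,X,fish=False):
    p=np.array(c["R"])@X+c["t"]
    if fish:
        r=np.hypot(*p[:2]);k=np.arctan2(r,p[2])/r;return c["cx"]+c["fx"]*p[0]*k,c["cy"]+c["fy"]*p[1]*k
    return c["cx"]+c["fx"]*p[0]/p[2],c["cy"]+c["fy"]*p[1]/p[2]
E
python3 - <<'E'
import cv2,numpy as np
im=cv2.imread("top0_raw.png")
def crop(u,v,w,h,s): return cv2.resize(im[v:v+h,u:u+w],(w*s,h*s),interpolation=cv2.INTER_CUBIC)
a=crop(136,180,114,50,7)            # board 798x350
b=crop(275,200,50,30,8)   #400x240
c=crop(345,160,50,50,5) 
out=np.zeros((600,800,3),np.uint8);out[:350,:798]=a;out[355:595,:400]=b;out[350:600,410:660]=c
cv2.imwrite("pics/c1.png",out)
from plant import manip;from h import at
c=manip.get_calibration("top")
s=1.5625
for n,u,v,z in[("vac",251,321,.03),("greentop",466,331,.104),("park",578,292,.01),("piv",582,285,.11),("screw",475,240,.015)]: print(n,at(c,u/s,v/s,z).round(3))
E
```

```text
vac [0.493 0.283 0.03 ]
greentop [ 0.455 -0.108  0.104]
park [ 0.532 -0.328  0.01 ]
piv [ 0.529 -0.313  0.11 ]
screw [ 0.637 -0.138  0.015]
```

View pics/c1.png

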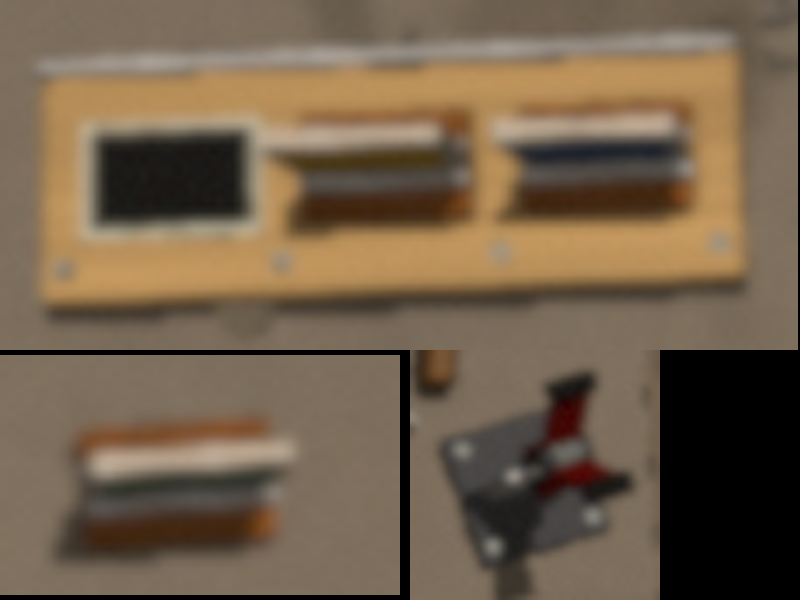

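```bash
python3 - <<'E'
from plant import manip;from h import *
c=manip.get_calibration("top")
def pts(P,u0,v0,s,ox,oy,z): return np.array([at(c,u0+(u-ox+.5)/s-.5,v0+(v-oy+.5)/s-.5,z)[:2] for u,v in P])
def rep(n,Q):
    Q=Q.round(4);print(n,"mean",Q.mean(0).round(4),Q.tolist())
    (cx,sz,a)=cv2.minAreaRect((Q*1000).astype(np.float32));print("   rect",np.round(cx,1),np.round(sz,1),round(a,1))
B=(136,180,7,0,0)
rep("vac",pts([(80,122),(258,120),(264,235),(84,240)],*B,.03))
rep("board",pts([(42,72),(738,42),(745,280),(42,303)],*B,.03))
def ang(Q): d=Q[0]-Q[1];return np.degrees(np.arctan2(d[1],d[0]))
for n,P in(("yel",[(265,140),(440,134)]),("blue",[(492,130),(675,124)])):
    q=pts(P,*B,.104+.03);print(n,q.round(4).tolist(),ang(q),np.linalg.norm(q[0]-q[1]))
G=(275,200,8,0,355)
q=pts([(90,462),(295,450)],*G,.104);print("green",q.round(4).tolist(),q.mean(0),ang(q),np.linalg.norm(q[0]-q[1]))
rep("gfoot",pts([(80,435),(265,420),(277,535),(85,548)],*G,.007))
K=(345,160,5,410,350)
rep("park",pts([(440,442),(575,402),(608,528),(485,566)],*K,.01))
q=pts([(572,387),(608,487)],*K,.165);print("grips",q.round(4).tolist(),q.mean(0),ang(q),np.linalg.norm(q[0]-q[1]))
E
```

```text
vac mean [0.4936 0.2848] [[0.5185, 0.3228], [0.5171, 0.2491], [0.4693, 0.2465], [0.4694, 0.3206]]
   rect [493.9 284.7] [76.4 49.1] 89.9
board mean [0.4932 0.1939] [[0.5399, 0.3388], [0.544, 0.0501], [0.445, 0.0493], [0.444, 0.3375]]
   rect [493.3 194.1] [ 99.  288.7] 0.5
yel [[0.4942, 0.226], [0.4945, 0.1592]] 90.29773596284849 0.06676301269540684
blue [[0.4955, 0.1394], [0.4957, 0.0696]] 90.21113422484373 0.06982389837323276
green [[0.4527, -0.0738], [0.4548, -0.1435]] [ 0.45377311 -0.10867086] 91.68818250152252 0.06977474644448081
gfoot mean [ 0.4538 -0.1094] [[0.4729, -0.0748], [0.4764, -0.1426], [0.4342, -0.1451], [0.4315, -0.0751]]
   rect [ 454.  -109.3] [42.3 70.1] 2.2
park mean [ 0.5337 -0.3222] [[0.5604, -0.2726], [0.582, -0.3537], [0.5063, -0.368], [0.486, -0.2946]]
   rect [ 533.7 -323.1] [77.6 83.9] 14.9
grips [[0.5604, -0.3149], [0.5068, -0.33]] [ 0.53359765 -0.32244421] 15.779844357083217 0.05578463377001925
```

```bash
cat > plan.py <<'E'
import sys
from plant import manip;from h import *
s=manip.get_state();p=np.array(s["ee_pos"]);R=Ro.from_quat(s["eef_rot"]).as_matrix()
yaw=np.arctan2(R[1,0],R[0,0])
def plan(x,y,z,deg):
    d=R.T@(np.array([x,y,z])-p)/.03
    th=-(np.radians(deg)-yaw);th=(th+np.pi)%(2*np.pi)-np.pi
    print("move",d.round(3),"turn",round(th,3),"| at",p.round(4),round(np.degrees(yaw),2),"t",round(s["t"],2),"w",round(s["gripper_width"],3),"g",round(s["grasp_force"],1),"F",np.round(s["wrist_force"],1))
if len(sys.argv)>4: plan(*map(float,sys.argv[1:5]))
E
python3 plan.py .4538 -.109 .256 92
```

```text
move [ 1.3864e+01 -1.3765e+01  4.0000e-03] turn -1.371 | at [ 0.1453 -0.6074  0.2553] 13.45 t 0.1 w 0.999 g 0.0 F [ 0.5 -0.4 -0.4]
```

Call:
play_rows(
  targets=[
    [[13.86,-13.77,0,-1.37,1],[13.86,-13.77,0,-1.37,1],[13.86,-13.77,0,-1.37,1],[13.86,-13.77,0,-1.37,1],[13.86,-13.77,0,-1.37,1]],
  ],
)

```text
t: 0.52
ee_pos: [0.2554, -0.4287, 0.2556]
eef_rot: [0.908, 0.419, 0.0, -0.0]
wrist_force: [1.0, -0.6, 0.3]
gripper_width: 1.002
grasp_force: 0.0
```

```bash
python3 plan.py .4538 -.109 .256 92
```

```text
move [ 1.2401e+01 -1.8750e+00 -3.0000e-03] turn -0.74 | at [ 0.2554 -0.4287  0.2556] 49.58 t 0.52 w 1.002 g 0.0 F [ 1.  -0.6  0.3]
```

Call:
play_rows(
  targets=[
    [[12.4,-1.87,0,-0.74,1],[12.4,-1.87,0,-0.74,1],[12.4,-1.87,0,-0.74,1],[12.4,-1.87,0,-0.74,1],[12.4,-1.87,0,-0.74,1]],
  ],
)

```text
t: 0.93
ee_pos: [0.3663, -0.2523, 0.2561]
eef_rot: [0.735, 0.678, 0.0, -0.0]
wrist_force: [0.5, -0.2, -0.3]
gripper_width: 0.999
grasp_force: 0.0
```

```bash
python3 plan.py .4538 -.109 .2 92
```

```text
move [4.995 2.525 1.87 ] turn -0.115 | at [ 0.3663 -0.2523  0.2561] 85.4 t 0.93 w 0.999 g 0.0 F [ 0.5 -0.2 -0.3]
```

Call:
play_rows(
  targets=[
    [[5.0,2.52,1.5,-0.115,1],[5.0,2.52,1.5,-0.115,1],[5.0,2.52,1.5,-0.115,1],[5.0,2.52,1.5,-0.115,1],[5.0,2.52,1.5,-0.115,1]],
  ],
)

```text
t: 1.35
ee_pos: [0.4548, -0.106, 0.2091]
eef_rot: [0.695, 0.719, 0.001, -0.002]
wrist_force: [-0.2, 0.2, -0.0]
gripper_width: 0.998
grasp_force: 0.0
```

```bash
python3 plan.py .4538 -.109 .09 92; python3 - <<'E'
from plant import manip;from h import *
c=manip.get_calibration("wrist");im=manip.snapshot("wrist");cv2.imwrite("w1_raw.png",im)
cv2.imwrite("pics/w1.png",cv2.resize(im,(800,600),interpolation=cv2.INTER_CUBIC))
print({k:np.round(v,4).tolist() for k,v in c.items()})
for X in([.4538,-.074,.104],[.4538,-.144,.104]):print(np.array(proj(c,np.array(X),True))*1.5625)
E
```

```text
move [-0.112 -0.03   3.97 ] turn -0.001 | at [ 0.4548 -0.106   0.2091] 91.92 t 1.35 w 0.998 g 0.0 F [-0.2  0.2 -0. ]
{'fx': 297.3186, 'fy': 297.3186, 'cx': 256.5617, 'cy': 195.4382, 'R': [[0.9995, 0.0328, -0.0015], [0.0315, -0.9469, 0.3199], [0.009, -0.3197, -0.9475]], 't': [-0.4514, -0.1407, 0.2987]}
[400.02654507 258.48756418]
[395.89201615 384.74808843]
```

View pics/w1.png

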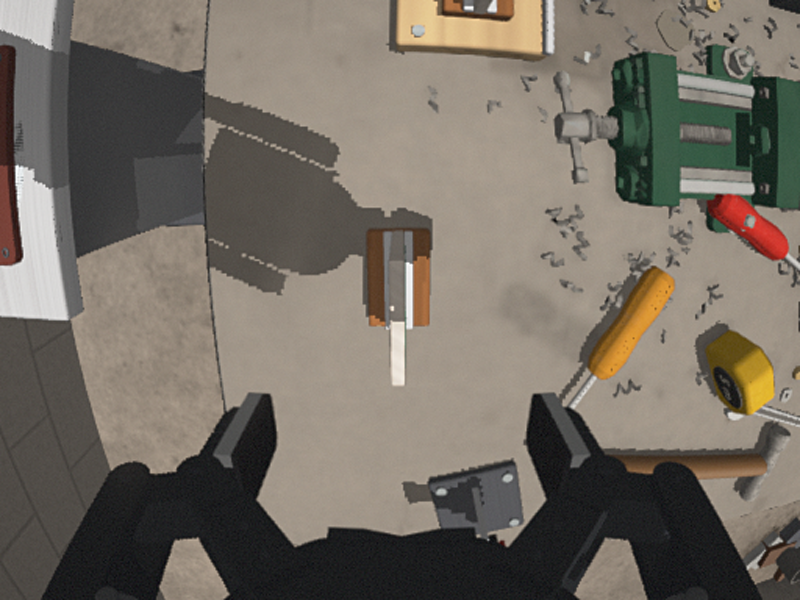

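The wrist view shows the card's top edge ending at (398,385), against a predicted (396,385). It lies along the tool's x axis and is centred, so I descend.

Call:
play_rows(
  targets=[
    [[-0.11,-0.03,1.2,0,1],[-0.11,-0.03,2.4,0,1],[-0.11,-0.03,3.3,0,1],[-0.11,-0.03,3.97,0,1],[-0.11,-0.03,3.97,0,1]],
  ],
)

```text
t: 1.82
ee_pos: [0.4494, -0.1143, 0.0879]
eef_rot: [0.697, 0.717, -0.002, -0.004]
wrist_force: [-1.1, -0.3, -1.3]
gripper_width: 1.0
grasp_force: 0.0
```

Call:
play_rows(
  targets=[
    [[0,0,0,0,-1],[0,0,0,0,-1],[0,0,0,0,-1],[0,0,0,0,-1],[0,0,0,0,-1]],
  ],
  squeeze=30,
)

```text
t: 2.23
ee_pos: [0.4542, -0.1152, 0.0936]
eef_rot: [0.697, 0.717, 0.0, 0.001]
wrist_force: [-0.1, 0.3, -0.1]
gripper_width: 0.297
grasp_force: 0.0
```

Call:
play_rows(
  targets=[
    [[0,0,0,0,-1],[0,0,0,0,-1],[0,0,0,0,-1],[0,0,0,0,-1],[0,0,0,0,-1]],
  ],
)

```text
t: 2.65
ee_pos: [0.4537, -0.1148, 0.0929]
eef_rot: [0.697, 0.717, 0.0, 0.0]
wrist_force: [-2.7, -0.2, 4.8]
gripper_width: 0.085
grasp_force: 35.4
```

```bash
python3 plan.py .4538 -.109 .19 92
```

```text
move [ 0.192  0.013 -3.238] turn -0.006 | at [ 0.4537 -0.1148  0.0929] 91.67 t 2.65 w 0.085 g 35.4 F [-2.7 -0.2  4.8]
```

Call:
play_rows(
  targets=[
    [[0,0,-0.6,0,-1],[0,0,-1.6,0,-1],[0,0,-2.8,0,-1],[0,0,-4.0,0,-1],[0,0,-5.0,0,-1]],
  ],
)

```text
t: 3.07
ee_pos: [0.4531, -0.1145, 0.244]
eef_rot: [0.697, 0.717, 0.0, 0.0]
wrist_force: [0.9, -0.5, -1.4]
gripper_width: 0.087
grasp_force: 34.2
```

Call:
play_rows(
  targets=[
    [[0,0,-0.5,0,-1],[0,0,-0.9,0,-1],[0,0,-0.9,0,-1],[0,0,-0.9,0,-1]],
  ],
)

```text
t: 3.4
ee_pos: [0.453, -0.1145, 0.2684]
eef_rot: [0.697, 0.717, -0.0, -0.0]
wrist_force: [-0.6, 0.0, -2.4]
gripper_width: 0.089
grasp_force: 34.2
```

```bash
python3 plan.py .4935 .2787 .27 90.5
```

```text
move [13.062  1.73  -0.051] turn 0.02 | at [ 0.453  -0.1145  0.2684] 91.67 t 3.4 w 0.089 g 34.2 F [-0.6  0.  -2.4]
```

Call:
play_rows(
  targets=[
    [[0.5,0.1,0,0.004,-1],[1.5,0.2,0,0.008,-1],[2.7,0.35,0,0.012,-1],[3.9,0.5,0,0.016,-1],[5.1,0.68,0,0.02,-1]],
  ],
)

```text
t: 3.82
ee_pos: [0.4678, 0.0403, 0.2664]
eef_rot: [0.704, 0.71, -0.001, -0.002]
wrist_force: [2.0, -0.0, -2.5]
gripper_width: 0.089
grasp_force: 34.2
```

Call:
play_rows(
  targets=[
    [[1.2,0.16,0,0,-1],[2.4,0.32,0,0,-1],[3.6,0.48,0,0,-1],[4.8,0.64,0,0,-1],[5.8,0.8,0,0,-1]],
  ],
)

```text
t: 4.23
ee_pos: [0.4902, 0.2153, 0.2661]
eef_rot: [0.704, 0.711, -0.002, -0.001]
wrist_force: [0.1, -0.0, -1.6]
gripper_width: 0.089
grasp_force: 34.1
```

Call:
play_rows(
  targets=[
    [[0.9,0.12,0,0,-1],[1.6,0.2,0,0,-1],[2.0,0.25,0,0,-1],[2.1,0.25,0,0,-1],[2.1,0.25,0,0,-1]],
  ],
)

```text
t: 4.65
ee_pos: [0.4978, 0.276, 0.2673]
eef_rot: [0.704, 0.711, -0.002, -0.001]
wrist_force: [1.2, -0.2, -2.4]
gripper_width: 0.089
grasp_force: 34.1
```

Call:
play_rows(
  targets=[
    [[0,0,0,0,-1],[0,0,0,0,-1],[0,0,0,0,-1]],
  ],
)

```text
t: 4.9
ee_pos: [0.4988, 0.2749, 0.2692]
eef_rot: [0.704, 0.71, -0.0, 0.0]
wrist_force: [0.4, 0.2, -2.6]
gripper_width: 0.09
grasp_force: 34.1
```

```bash
python3 plan.py .4935 .2787 .129 90.5; python3 - <<'E'
from plant import manip;from h import *
c=manip.get_calibration("wrist");im=manip.snapshot("wrist");cv2.imwrite("w2_raw.png",im)
cv2.imwrite("pics/w2.png",cv2.resize(im,(800,600),interpolation=cv2.INTER_CUBIC))
for X in([.5185,.3215,.03],[.4693,.3215,.03],[.4945,.159,.134],[.4945,.2285,.134],[.493,.3195,.278],[.493,.2495,.278]):print(X,np.array(proj(c,np.array(X),True))*1.5625)
E
```

```text
move [ 0.128 -0.175  4.673] turn -0.001 | at [0.4988 0.2749 0.2692] 90.43 t 4.9 w 0.09 g 34.1 F [ 0.4  0.2 -2.6]
[0.5185, 0.3215, 0.03] [426.16830488 200.55649419]
[0.4693, 0.3215, 0.03] [362.0842716  200.26777598]
[0.4945, 0.159, 0.134] [392.54666937 462.31368221]
[0.4945, 0.2285, 0.134] [392.36257346 372.64249348]
[0.493, 0.3195, 0.278] [376.69995411 311.47625471]
[0.493, 0.2495, 0.278] [380.57562448 516.56813421]
```

View pics/w2.png

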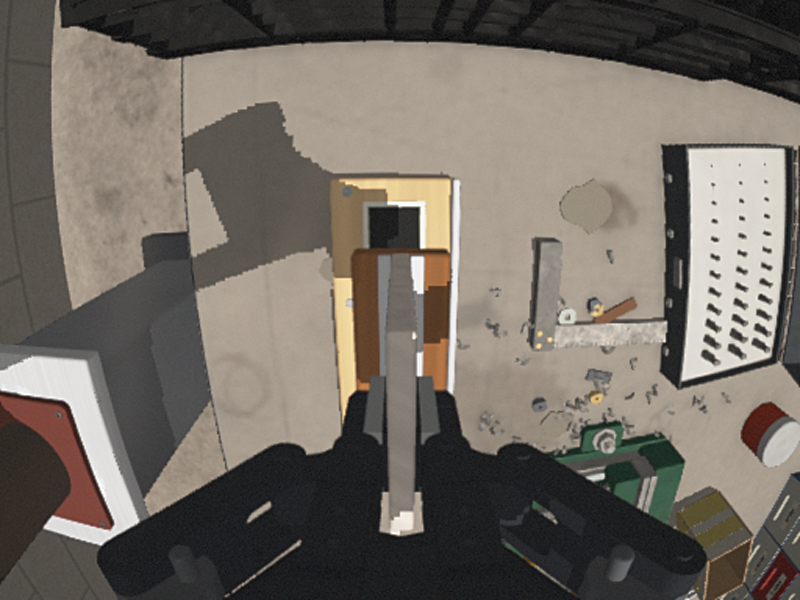

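The patch's far corners are at (425,202) and (363,202), within 2 px of the prediction. The held card's foot has its front edge at (350–450,250), and the near end of its top edge is at (402,535). I'll check the card's pose in the grip.

```bash
python3 - <<'E'
from plant import manip;from h import *
c=manip.get_calibration("wrist")
for X in([.4768,.3157,.190],[.5208,.3157,.19],[.4988,.3157,.28],[.4988,.2457,.28]):print(X,np.array(proj(c,np.array(X),True))*1.5625)
E
```

```text
[0.4768, 0.3157, 0.19] [349.5366941  251.76359404]
[0.5208, 0.3157, 0.19] [450.57581545 252.41487924]
[0.4988, 0.3157, 0.28] [399.64058525 329.05186091]
[0.4988, 0.2457, 0.28] [398.43379881 529.01759983]
```

Call:
play_rows(
  targets=[
    [[0.13,-0.17,0.8,0,-1],[0.13,-0.17,2.0,0,-1],[0.13,-0.17,3.2,0,-1],[0.13,-0.17,4.1,0,-1],[0.13,-0.17,4.5,0,-1]],
  ],
)

```text
t: 5.37
ee_pos: [0.491, 0.2783, 0.1299]
eef_rot: [0.704, 0.71, -0.003, -0.001]
wrist_force: [-0.9, -0.0, -2.6]
gripper_width: 0.094
grasp_force: 34.1
```

Call:
play_rows(
  targets=[
    [[0,0,0,0,-1],[0,0,0,0,-1],[0,0,0,0,-1]],
  ],
)

```text
t: 5.62
ee_pos: [0.4952, 0.2805, 0.1367]
eef_rot: [0.704, 0.71, 0.002, 0.001]
wrist_force: [0.6, 0.5, -2.5]
gripper_width: 0.089
grasp_force: 34.1
```

```bash
python3 plan.py .4935 .2787 .1232 90.5
```

```text
move [-0.059 -0.058  0.451] turn -0.0 | at [0.4952 0.2805 0.1367] 90.5 t 5.62 w 0.089 g 34.1 F [ 0.6  0.5 -2.5]
```

Call:
play_rows(
  targets=[
    [[-0.05,-0.05,0.1,0,-1],[-0.05,-0.05,0.2,0,-1],[-0.05,-0.05,0.25,0,-1],[-0.05,-0.05,0.25,0,-1],[-0.05,-0.05,0.25,0,-1]],
  ],
)

```text
t: 6.03
ee_pos: [0.492, 0.2785, 0.1269]
eef_rot: [0.704, 0.71, 0.0, 0.0]
wrist_force: [-0.3, -0.8, -2.6]
gripper_width: 0.093
grasp_force: 34.2
```

```bash
python3 plan.py .4935 .2787 .1232 90.5
```

```text
move [0.006 0.051 0.122] turn 0.0 | at [0.492  0.2785 0.1269] 90.52 t 6.03 w 0.093 g 34.2 F [-0.3 -0.8 -2.6]
```

Call:
play_rows(
  targets=[
    [[0,0.03,0.04,0,-1],[0,0.03,0.08,0,-1],[0,0.03,0.12,0,-1],[0,0.03,0.14,0,-1],[0,0.03,0.14,0,-1]],
  ],
)

```text
t: 6.45
ee_pos: [0.493, 0.2785, 0.1229]
eef_rot: [0.704, 0.71, 0.0, 0.0]
wrist_force: [-1.4, -0.6, 2.5]
gripper_width: 0.084
grasp_force: 34.9
```

```bash
python3 plan.py .4935 .2787 .1232 90.5
```

```text
move [ 0.005  0.016 -0.009] turn 0.0 | at [0.493  0.2785 0.1229] 90.52 t 6.45 w 0.084 g 34.9 F [-1.4 -0.6  2.5]
```

Call:
play_rows(
  targets=[
    [[0,0,0,0,1],[0,0,0,0,1],[0,0,0,0,1],[0,0,0,0,1],[0,0,0,0,1]],
  ],
)

```text
t: 6.87
ee_pos: [0.493, 0.2785, 0.1225]
eef_rot: [0.704, 0.71, 0.0, 0.0]
wrist_force: [0.1, -0.2, 0.5]
gripper_width: 0.794
grasp_force: 0.0
```

Call:
play_rows(
  targets=[
    [[0,0,0,0,1],[0,0,0,0,1],[0,0,-0.5,0,1],[0,0,-1.2,0,1],[0,0,-2.0,0,1]],
  ],
)

```text
t: 7.28
ee_pos: [0.4918, 0.2781, 0.1817]
eef_rot: [0.704, 0.71, -0.001, -0.001]
wrist_force: [-0.4, -0.7, -0.6]
gripper_width: 0.997
grasp_force: 0.0
```

Call:
play_rows(
  targets=[
    [[0,0,-1,0,1],[0,0,-2,0,1],[0,0,-3,0,1],[0,0,-3.2,0,1],[0,0,-3.2,0,1]],
  ],
)

```text
t: 7.7
ee_pos: [0.4944, 0.2791, 0.2821]
eef_rot: [0.704, 0.71, 0.003, 0.001]
wrist_force: [0.6, 1.0, 0.1]
gripper_width: 0.998
grasp_force: 0.0
```

```bash
python3 plan.py .53 -.322 .29 105.5; python3 - <<'E'
from plant import manip;from h import *
c=manip.get_calibration("wrist");im=manip.snapshot("wrist")
cv2.imwrite("pics/w3.png",cv2.resize(im,(800,600),interpolation=cv2.INTER_CUBIC))
for X in([.4935,.3195,.134],[.4935,.2495,.134],[.4945,.2285,.134],[.4693,.3215,.03],[.5185,.3215,.03]):print(X,np.array(proj(c,np.array(X),True))*1.5625)
E
```

```text
move [-20.046   1.007  -0.305] turn -0.261 | at [0.4944 0.2791 0.2821] 90.52 t 7.7 w 0.998 g 0.0 F [0.6 1.  0.1]
[0.4935, 0.3195, 0.134] [397.2778902  227.67585103]
[0.4935, 0.2495, 0.134] [396.59266706 339.80503684]
[0.4945, 0.2285, 0.134] [397.99966912 369.98120608]
[0.4693, 0.3215, 0.03] [367.09305701 204.5435416 ]
[0.5185, 0.3215, 0.03] [428.85226726 204.95538417]
```

View pics/w3.png

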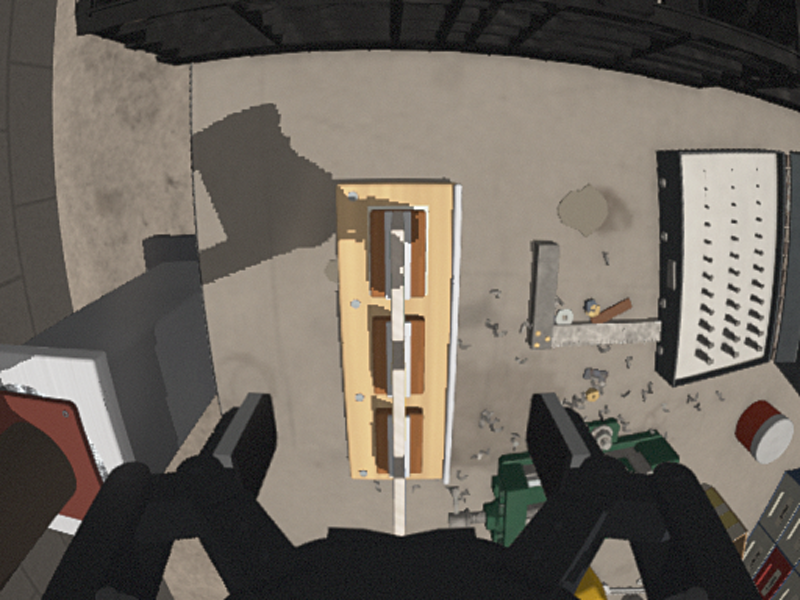

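The green card stands upright and in line, with its top edge from (398,229) to (398,340) as predicted and its foot inside the patch border. Next is the clamp.

Call:
play_rows(
  targets=[
    [[-0.6,0,-0.2,-0.04,1],[-1.8,0.05,-0.3,-0.1,1],[-3.1,0.1,-0.3,-0.16,1],[-4.4,0.2,-0.3,-0.22,1],[-5.7,0.28,-0.3,-0.26,1]],
  ],
)

```text
t: 8.17
ee_pos: [0.5015, 0.1061, 0.2849]
eef_rot: [0.604, 0.797, -0.001, -0.001]
wrist_force: [0.1, 0.2, 0.2]
gripper_width: 1.0
grasp_force: 0.0
```

```bash
python3 plan.py .5335 -.3225 .29 105.5
```

```text
move [-14.046  -2.828  -0.17 ] turn 0.003 | at [0.5015 0.1061 0.2849] 105.65 t 8.17 w 1.0 g 0.0 F [0.1 0.2 0.2]
```

Call:
play_rows(
  targets=[
    [[-1.3,-0.26,0,0,1],[-2.6,-0.52,0,0,1],[-3.9,-0.78,0,0,1],[-5.2,-1.04,-0.1,0,1],[-6.5,-1.3,-0.1,0,1]],
  ],
)

```text
t: 8.58
ee_pos: [0.5159, -0.0924, 0.2883]
eef_rot: [0.606, 0.796, -0.0, -0.002]
wrist_force: [1.4, -0.7, -0.2]
gripper_width: 1.003
grasp_force: 0.0
```

Call:
play_rows(
  targets=[
    [[-1.3,-0.26,0,0,1],[-2.6,-0.52,0,0,1],[-3.9,-0.78,0,0,1],[-5.0,-1.0,0,0,1],[-6.0,-1.2,0,0,1]],
  ],
)

```text
t: 9.0
ee_pos: [0.5289, -0.2758, 0.2874]
eef_rot: [0.606, 0.795, -0.0, -0.002]
wrist_force: [0.5, 0.2, 0.4]
gripper_width: 1.003
grasp_force: 0.0
```

Call:
play_rows(
  targets=[
    [[-0.8,-0.15,0,0,1],[-1.3,-0.25,0,0,1],[-1.5,-0.3,0,0,1],[-1.5,-0.3,0,0,1],[-1.5,-0.3,0,0,1]],
  ],
)

```text
t: 9.42
ee_pos: [0.5333, -0.3185, 0.2895]
eef_rot: [0.606, 0.796, 0.0, -0.001]
wrist_force: [0.5, 1.0, -0.5]
gripper_width: 1.006
grasp_force: 0.0
```

Call:
play_rows(
  targets=[
    [[0,0,0,0,1],[0,0,0,0,1],[0,0,0,0,1],[0,0,0,0,1]],
  ],
)

```text
t: 9.75
ee_pos: [0.5337, -0.3188, 0.2909]
eef_rot: [0.605, 0.796, 0.0, 0.0]
wrist_force: [0.2, 0.1, 0.2]
gripper_width: 1.001
grasp_force: 0.0
```

```bash
python3 plan.py .5335 -.3225 .165 105.5; python3 - <<'E'
from plant import manip;from h import *
c=manip.get_calibration("wrist");im=manip.snapshot("wrist");cv2.imwrite("w4_raw.png",im)
import json;json.dump({k:np.array(v).tolist() for k,v in c.items()},open("w4.json","w"))
cv2.imwrite("pics/w4.png",cv2.resize(im,(800,600),interpolation=cv2.INTER_CUBIC))
a=np.radians(15.5);u=np.array([np.cos(a),np.sin(a),0])
for k in(-.028,.028):print(np.array(proj(c,np.array([.5335,-.3225,.165])+k*u,True))*1.5625)
E
```

```text
move [-0.115 -0.041  4.196] turn -0.0 | at [ 0.5337 -0.3188  0.2909] 105.48 t 9.75 w 1.001 g 0.0 F [0.2 0.1 0.2]
[347.45056993 311.33121722]
[447.56688568 311.21987535]
```

View pics/w4.png

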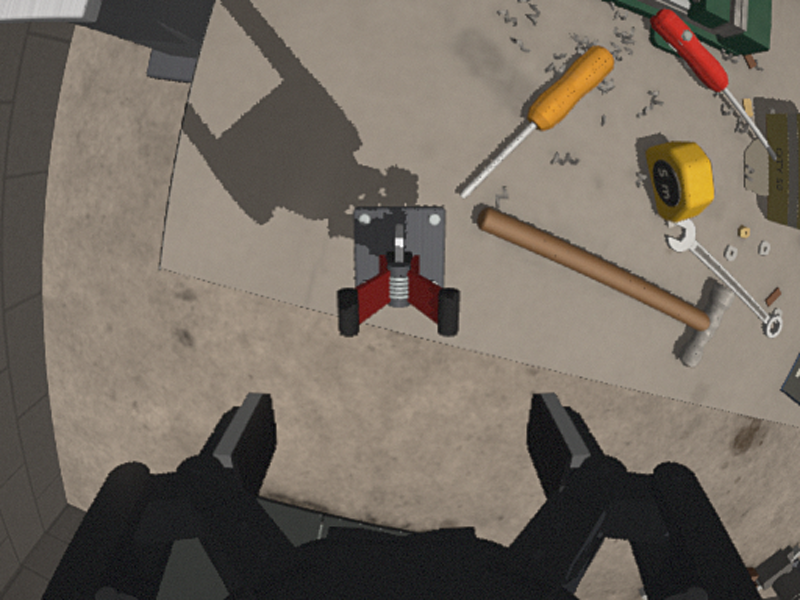

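The grips are at (347,311) and (448,311), within 1 px of the prediction, so the centre and yaw are right. I descend gently.

Call:
play_rows(
  targets=[
    [[-0.11,-0.04,0.6,0,1],[-0.11,-0.04,1.2,0,1],[-0.11,-0.04,1.8,0,1],[-0.11,-0.04,2.3,0,1],[-0.11,-0.04,2.6,0,1]],
  ],
)

```text
t: 10.22
ee_pos: [0.5325, -0.3224, 0.2104]
eef_rot: [0.606, 0.796, 0.0, -0.001]
wrist_force: [-1.0, 0.7, -0.6]
gripper_width: 0.996
grasp_force: 0.0
```

Call:
play_rows(
  targets=[
    [[0,0,0.3,0,1],[0,0,0.7,0,1],[0,0,1.1,0,1],[0,0,1.4,0,1],[0,0,1.5,0,1]],
  ],
)

```text
t: 10.63
ee_pos: [0.5324, -0.3226, 0.1654]
eef_rot: [0.606, 0.796, 0.0, -0.001]
wrist_force: [-0.3, 0.1, -0.2]
gripper_width: 0.998
grasp_force: 0.0
```

Call:
play_rows(
  targets=[
    [[0,0,0,0,1],[0,0,0,0,1],[0,0,0,0,1]],
  ],
)

```text
t: 10.88
ee_pos: [0.5336, -0.3235, 0.1683]
eef_rot: [0.606, 0.796, -0.0, 0.001]
wrist_force: [-0.8, 1.0, 0.7]
gripper_width: 0.999
grasp_force: 0.0
```

```bash
python3 plan.py .5335 -.3225 .165 105.5
```

```text
move [0.033 0.005 0.111] turn -0.002 | at [ 0.5336 -0.3235  0.1683] 105.41 t 10.88 w 0.999 g 0.0 F [-0.8  1.   0.7]
```

Call:
play_rows(
  targets=[
    [[0.03,0,0.1,0,0.5],[0.03,0,0.1,0,0.2],[0.03,0,0.1,0,0],[0.03,0,0.1,0,-0.2],[0.03,0,0.1,0,-1]],
  ],
  squeeze=30,
)

```text
t: 11.3
ee_pos: [0.5329, -0.3222, 0.1644]
eef_rot: [0.606, 0.796, 0.0, -0.0]
wrist_force: [-1.1, -0.7, -1.4]
gripper_width: 0.433
grasp_force: 32.6
```

Call:
play_rows(
  targets=[
    [[0,0,0,0,-1],[0,0,0,0,-1],[0,0,0,0,-1],[0,0,0,0,-1],[0,0,0,0,-1]],
  ],
)

```text
t: 11.72
ee_pos: [0.5329, -0.3223, 0.1645]
eef_rot: [0.606, 0.796, 0.0, 0.0]
wrist_force: [-0.4, 0.5, -1.6]
gripper_width: 0.444
grasp_force: 32.6
```

```bash
python3 plan.py .5335 -.3225 .3 105.5; python3 - <<'E'
from plant import manip;from h import *
im=manip.snapshot("wrist");sc=manip.snapshot("scene")
a=cv2.resize(im[150:384,156:356],(400,468),interpolation=cv2.INTER_CUBIC)
b=cv2.resize(sc[70:187,260:360],(400,468),interpolation=cv2.INTER_CUBIC)
cv2.imwrite("pics/w5.png",np.hstack([a,b]))
E
```

```text
move [-0.011  0.016 -4.516] turn -0.002 | at [ 0.5329 -0.3223  0.1645] 105.41 t 11.72 w 0.444 g 32.6 F [-0.4  0.5 -1.6]
```

View pics/w5.png

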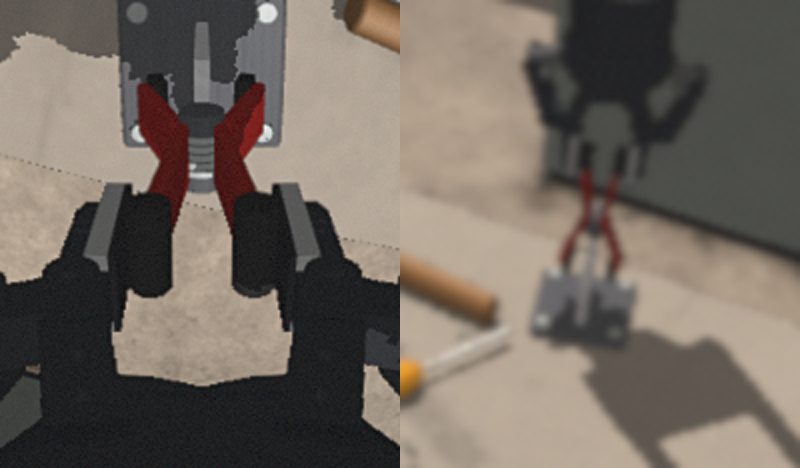

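The clamp is squeezed symmetrically with its jaws wide open on both sides of the fin (opening 38 mm). I lift it straight up.

Call:
play_rows(
  targets=[
    [[0,0,-0.2,0,-1],[0,0,-0.7,0,-1],[0,0,-1.4,0,-1],[0,0,-2.2,0,-1],[0,0,-3.0,0,-1]],
  ],
)

```text
t: 12.23
ee_pos: [0.5327, -0.3221, 0.2556]
eef_rot: [0.606, 0.796, 0.0, -0.0]
wrist_force: [0.1, 0.1, -1.0]
gripper_width: 0.438
grasp_force: 32.6
```

Call:
play_rows(
  targets=[
    [[0,0,-0.7,0,-1],[0,0,-1.3,0,-1],[0,0,-1.7,0,-1],[0,0,-1.8,0,-1],[0,0,-1.8,0,-1]],
  ],
)

```text
t: 12.65
ee_pos: [0.5333, -0.3225, 0.3096]
eef_rot: [0.606, 0.796, -0.0, 0.001]
wrist_force: [-0.2, -0.3, -1.6]
gripper_width: 0.438
grasp_force: 32.6
```

```bash
python3 plan.py .494 .2845 .305 90.5
```

```text
move [19.854  4.116  0.127] turn 0.26 | at [ 0.5333 -0.3225  0.3096] 105.41 t 12.65 w 0.438 g 32.6 F [-0.2 -0.3 -1.6]
```

Call:
play_rows(
  targets=[
    [[0.4,0.08,0,0.03,-1],[1.2,0.25,0,0.08,-1],[2.3,0.48,0,0.14,-1],[3.4,0.7,0,0.2,-1],[4.5,0.93,0,0.26,-1]],
  ],
)

```text
t: 13.07
ee_pos: [0.5228, -0.1833, 0.3062]
eef_rot: [0.705, 0.709, -0.0, -0.002]
wrist_force: [0.2, 0.9, -0.5]
gripper_width: 0.439
grasp_force: 32.6
```

```bash
python3 plan.py .494 .2845 .305 90.5
```

```text
move [15.597 -0.882  0.069] turn -0.004 | at [ 0.5228 -0.1833  0.3062] 90.29 t 13.07 w 0.439 g 32.6 F [ 0.2  0.9 -0.5]
```

Call:
play_rows(
  targets=[
    [[1.1,-0.06,0,0,-1],[2.3,-0.13,0,0,-1],[3.5,-0.2,0,0,-1],[4.7,-0.27,0,0,-1],[5.9,-0.33,0,0,-1]],
  ],
)

```text
t: 13.48
ee_pos: [0.5112, -0.0061, 0.3066]
eef_rot: [0.704, 0.71, -0.001, -0.001]
wrist_force: [0.5, 0.5, -0.9]
gripper_width: 0.438
grasp_force: 32.6
```

Call:
play_rows(
  targets=[
    [[1.2,-0.07,0,0,-1],[2.4,-0.13,0,0,-1],[3.6,-0.2,0,0,-1],[4.7,-0.26,0,0,-1],[5.7,-0.32,0,0,-1]],
  ],
)

```text
t: 13.9
ee_pos: [0.5, 0.1651, 0.3066]
eef_rot: [0.704, 0.711, -0.001, -0.001]
wrist_force: [0.2, 0.0, -0.5]
gripper_width: 0.433
grasp_force: 32.6
```

Call:
play_rows(
  targets=[
    [[0.9,-0.05,0,0,-1],[1.7,-0.1,0,0,-1],[2.4,-0.15,0,0,-1],[2.9,-0.2,0,0,-1],[3.2,-0.2,0,0,-1]],
  ],
)

```text
t: 14.32
ee_pos: [0.4932, 0.2605, 0.3064]
eef_rot: [0.703, 0.711, -0.001, -0.001]
wrist_force: [-0.3, -0.8, -0.5]
gripper_width: 0.433
grasp_force: 32.6
```

Call:
play_rows(
  targets=[
    [[0,0,0,0,-1],[0,0,0,0,-1],[0,0,0,0,-1],[0,0,0,0,-1]],
  ],
)

```text
t: 14.65
ee_pos: [0.4946, 0.258, 0.3082]
eef_rot: [0.704, 0.71, -0.0, 0.0]
wrist_force: [-0.3, -0.4, -1.0]
gripper_width: 0.434
grasp_force: 32.6
```

```bash
python3 plan.py .494 .2845 .22 90.5; python3 - <<'E'
from plant import manip;from h import *
c=manip.get_calibration("wrist");im=manip.snapshot("wrist");sc=manip.snapshot("scene")
s=manip.get_state();p=s["ee_pos"];print(p)
a=cv2.resize(im[120:320,176:336],(480,600),interpolation=cv2.INTER_CUBIC)
b=cv2.resize(sc[130:330,185:285],(300,600),interpolation=cv2.INTER_CUBIC)
cv2.imwrite("pics/w6.png",np.hstack([a,b]))
f=lambda uv:((uv[0]-176)*3,(uv[1]-120)*3)
for dz in(-.100,-.106,-.112):
    print(dz,[np.round(f(proj(c,np.array([p[0]+k,p[1]+.012,p[2]+dz]),True)),1) for k in(-.0155,.0155)])
for X in([.494,.3193,.134],[.494,.2493,.134]):print(X,np.round(f(proj(c,np.array(X),True)),1))
E
```

```text
move [ 0.886 -0.013  2.941] turn -0.001 | at [0.4946 0.258  0.3082] 90.44 t 14.65 w 0.434 g 32.6 F [-0.3 -0.4 -1. ]
[0.49471998 0.25813702 0.30852928]
-0.1 [array([179.8, 214.8]), array([300.3, 215.6])]
-0.106 [array([181.3, 207.7]), array([298.9, 208.5])]
-0.112 [array([182.7, 200.9]), array([297.5, 201.7])]
[0.494, 0.3193, 0.134] [2.392e+02 2.000e-01]
[0.494, 0.2493, 0.134] [237.9 205.1]
```

View pics/w6.png

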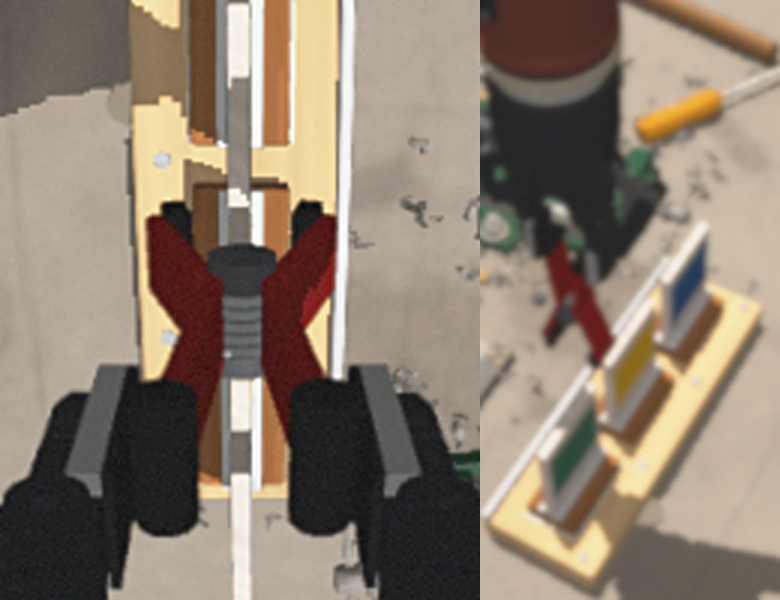

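The jaws are open and symmetric, with their inner edges at x≈190 and 293 in the crop. They are centred on the card line at x≈239. The clamp is still about 26 mm short along y, so I shift, settle and then lower.

Call:
play_rows(
  targets=[
    [[0.3,0,0,0,-1],[0.6,0,0,0,-1],[0.88,-0.01,0,0,-1],[0.88,-0.01,0,0,-1],[0.88,-0.01,0,0,-1]],
  ],
)

```text
t: 15.17
ee_pos: [0.4937, 0.2862, 0.3084]
eef_rot: [0.703, 0.711, -0.0, -0.0]
wrist_force: [-0.5, 0.0, -1.2]
gripper_width: 0.44
grasp_force: 32.6
```

Call:
play_rows(
  targets=[
    [[0,0,0.2,0,-1],[0,0,0.5,0,-1],[0,0,0.8,0,-1],[0,0,1.0,0,-1],[0,0,1.0,0,-1]],
  ],
)

```text
t: 15.58
ee_pos: [0.4928, 0.2848, 0.2757]
eef_rot: [0.704, 0.71, -0.002, -0.001]
wrist_force: [-0.5, -0.5, -0.2]
gripper_width: 0.439
grasp_force: 32.6
```

```bash
python3 plan.py .494 .2845 .223 90.5
```

```text
move [-0.006  0.046  1.757] turn -0.0 | at [0.4928 0.2848 0.2757] 90.5 t 15.58 w 0.439 g 32.6 F [-0.5 -0.5 -0.2]
```

Call:
play_rows(
  targets=[
    [[0,0.02,0.2,0,-1],[0,0.02,0.4,0,-1],[0,0.02,0.6,0,-1],[0,0.02,0.8,0,-1],[0,0.02,0.9,0,-1]],
  ],
)

```text
t: 16.0
ee_pos: [0.4941, 0.2853, 0.2503]
eef_rot: [0.704, 0.71, -0.001, -0.0]
wrist_force: [0.6, -0.2, -1.4]
gripper_width: 0.438
grasp_force: 32.6
```

Call:
play_rows(
  targets=[
    [[0,0,0.2,0,-1],[0,0,0.4,0,-1],[0,0,0.6,0,-1],[0,0,0.75,0,-1],[0,0,0.8,0,-1]],
  ],
)

```text
t: 16.42
ee_pos: [0.494, 0.2852, 0.2262]
eef_rot: [0.704, 0.71, -0.001, -0.0]
wrist_force: [-0.4, -0.7, -1.1]
gripper_width: 0.441
grasp_force: 32.6
```

Call:
play_rows(
  targets=[
    [[0,0,0,0,-1],[0,0,0,0,-1],[0,0,0,0,-1],[0,0,0,0,-1],[0,0,0,0,-1]],
  ],
)

```text
t: 16.83
ee_pos: [0.4947, 0.2855, 0.2279]
eef_rot: [0.704, 0.71, 0.0, 0.0]
wrist_force: [-0.4, 0.2, -1.6]
gripper_width: 0.435
grasp_force: 32.6
```

```bash
python3 plan.py .494 .2845 .223 90.5; python3 - <<'E'
from plant import manip;from h import *
im=manip.snapshot("wrist");sc=manip.snapshot("scene")
a=cv2.resize(im[120:320,176:336],(480,600),interpolation=cv2.INTER_CUBIC)
b=cv2.resize(sc[180:330,185:260],(300,600),interpolation=cv2.INTER_CUBIC)
cv2.imwrite("pics/w7.png",np.hstack([a,b]))
E
python3 plan.py .494 .2845 .223 90.5
```

```text
move [-0.034 -0.025  0.164] turn 0.0 | at [0.4947 0.2855 0.2279] 90.51 t 16.83 w 0.435 g 32.6 F [-0.4  0.2 -1.6]
move [-0.033 -0.022  0.159] turn 0.0 | at [0.4946 0.2855 0.2278] 90.52 t 16.93 w 0.437 g 32.6 F [ 0.3 -0.  -1. ]
```

View pics/w7.png

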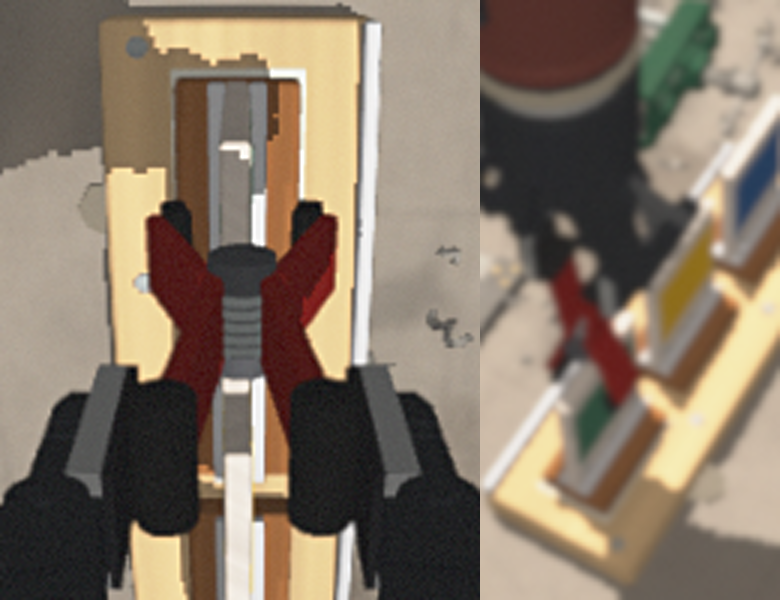

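The clamp is astride the card. The jaws are centred at x≈241 and the panel at x≈235 in the crop, about 1.5 mm off. I make a small correction, go 4 mm deeper, settle and hand in.

Call:
play_rows(
  targets=[
    [[-0.03,-0.04,0.05,0,-1],[-0.03,-0.04,0.1,0,-1],[-0.03,-0.04,0.15,0,-1],[-0.03,-0.04,0.15,0,-1],[-0.03,-0.04,0.15,0,-1]],
  ],
)

```text
t: 17.35
ee_pos: [0.4932, 0.2845, 0.2228]
eef_rot: [0.704, 0.71, -0.0, -0.0]
wrist_force: [0.3, 0.8, -1.3]
gripper_width: 0.439
grasp_force: 32.6
```

Call:
play_rows(
  targets=[
    [[0,0,0,0,-1],[0,0,0,0,-1],[0,0,0,0,-1],[0,0,0,0,-1],[0,0,0,0,-1]],
  ],
)

```text
t: 17.77
ee_pos: [0.4934, 0.2846, 0.2231]
eef_rot: [0.704, 0.71, 0.0, -0.0]
wrist_force: [-0.2, -1.1, -0.7]
gripper_width: 0.436
grasp_force: 32.6
```

Call:
play_rows(
  targets=[
    [[0,0,0,0,-1],[0,0,0,0,-1],[0,0,0,0,-1],[0,0,0,0,-1],[0,0,0,0,-1]],
  ],
)

```text
t: 18.18
ee_pos: [0.4933, 0.2845, 0.223]
eef_rot: [0.704, 0.71, 0.0, -0.0]
wrist_force: [0.4, 0.3, -0.3]
gripper_width: 0.437
grasp_force: 32.6
```

```bash
python3 plan.py .494 .2845 .223 90.5; python3 -c "
from plant import manip;print(manip.close_job())"
```

```text
move [-0.001  0.022  0.001] turn 0.0 | at [0.4933 0.2845 0.223 ] 90.52 t 18.18 w 0.437 g 32.6 F [ 0.4  0.3 -0.3]
the job is handed in; nothing more can be done
None
```

I handed the job in at about 18 s of the 58 s: the green card stands released on the vacant place, and the clamp is held squeezed wide open astride its top edge, not touching it as far as the last picture and force readings show; no verdict was returned.

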